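Hold the dust box shield open at the marked angle

ROBOT

A 6-joint arm with a two-finger parallel gripper is mounted at the origin on the work surface. World frame = base frame: x ahead of the robot, y to its left, z up, the work surface at z = 0. Lengths are in m, angles in rad, forces in N, time in s.
With the tool pointing down it reaches from about 0.375 to 0.825 m from the base axis. Payload 5.5 kg.
Tool frame: the origin (TCP) lies midway between the tips of the shut fingers; the grasp point (between the pads) lies 19 mm behind it; z points along the fingers, y is the line along which they close (so a half turn about z gives the same grasp; the last joint's range is limited). The gripper opens to 85 mm and grips with 20 to 120 N. Pads are 22 mm wide; open, the fingers measure 114 mm over their backs; the gripper's body (76 mm by 85 mm) begins 54 mm behind the grasp point. The pads swing forward as they close: fully open they stand 13 mm farther back than shut.
Start: joints at [-1.296, 0.314, -0.047, 1.21, 0, 1.571], TCP at [0.163, -0.577, 0.231] pointing down, gripper open.
Joint ranges: [-2.67, 2.67], [-0.69, 1.73], [-1.03, 1.25], [-2.08, 2.16], [-1.42, 1.45], [-3.14, 3.14]. Speed limits (rad/s): [2.39, 2.39, 3.01, 3.14, 3.14, 3.14].

INTERFACE

Orientations are given as [roll, pitch, yaw] about the fixed x, y, z axes, in that order (R = Rz(yaw) Ry(pitch) Rx(roll)).
In Python, from cell import manip, optics, finish_job gives the robot as it stands.
- The arm moves only by the tool apply_moves, never from a script. Its argument "series" is a list of rows, each an object of numbers: "wx", "wy", "wz": the turn, a rotation vector about the tool's x, y, z in rad; "x", "y", "z": the shift along the tool's x, y, z in mm; "hand": the finger opening in mm, from 0 to 85.4. A call has 1 to 10 rows; each row shifts and turns the commanded pose from where the row before left it, along the tool's axes as they then stand; what a row does not reach is not made up. A row lasts 1/10 s, in which the tool goes at most 50 mm and 8.59 degrees, less where a joint would pass 70% of its speed; a pose out of reach is approached as far as the arm can. A call with a gripper value outside its range is refused whole. The fingers move at their own pace and stop on an object; "squeeze" is the grip in N (left out, the last holds). Time passes only in rows, so rows that do not move let the fingers close. It gives the time, the measured TCP pose, the force, the opening and the grip force at its end, in the units of the state.
- manip.sense(): the state, without advancing time (a new reading comes with each control period).
- optics.snapshot(name): name is "scene" or "top"; returns the picture (480x640x3 uint8, red, green, blue); there is no depth.
- optics.calibration(name): a dict with "K" (3x3 intrinsics, pixels), "pose" (4x4, takes a point from camera to world coordinates). Camera axes: x right, y down, z forward; pixel columns grow to the right and rows downward; lengths in m; the calibration is good to about 2 mm. A picture is of the moment at which its call begins. calibration takes no time and is no camera call.
- finish_job(): hands the job in; it is judged then, once.
The state is a dict: "time": time; "joints": joint angles; "qvel": joint speeds; "joint_torque": joint torques, N m; "tool_pos": TCP position; "tcp_rot": TCP orientation; "force": force on the tool from outside, world axes, zero at the start; "wrist_torque": the same for the moment, N m; "grip_width": opening from 0.0 (shut) to 1.0 (fully open); "grip_force": force on a finger pad.
Only numpy, scipy, OpenCV 4.12 (cv2) and the standard library are available. Lean on these libraries where they do the work, as an engineer would, in place of code of your own. Each camera call takes 0.05 s, during which the arm holds its last target. There are 200 camera calls.

TASK

Take the small blue grip on the clear shield of the bench dust box with a light hold, since the plastic cracks if squeezed hard, and swing the shield up until it is in line with the red marker arm at the side of the box. Finish while still holding it steady there by the grip, because it falls shut when let go: do not let it drop on the way. Leave the marker, the plaster model in the box, the jar and the handpiece on its rest as they are.

Things in the scene. Friction and masses are not known exactly. Their poses are not given: they have to be found in the camera images.
- dust_box: white open-topped dust box fixed to the bench, 200 (x) x 250 (y) x 120 mm high, under a clear shield. Origin: centre of its underside, on the bench; x points from its front (robot side) to the hinge at the back, y to its left, z up
- shield_hinge (a point): middle of the shield's hinge line (along the box's y), 98 mm behind and 125 mm above the box origin. Axes turn with the shield: x from free edge to hinge, y along the hinge, z out of its upper face. The shield is a clear plate 193 x 246 x 5 mm with blue edge strips, its mid-plane through the hinge line, reaching from 2 to 195 mm in front of it. It weighs 0.2 to 0.4 kg
- grip_center (a point): centre of the blue grip: an upright disc 32 mm in diameter, 14 mm thick (pinch its flat faces, along the box's y), on a stem 22 x 10 mm. It is 178 mm in front of the hinge line and 32 mm out from the plate's mid-plane, mid-way across. It can pivot between the pads as the shield swings. Axes turn with the shield. Hold it with 20 to 40 N per finger: a total over 120 N cracks it
- shield (a joint): angle of the shield, rad: 0 closed (level on the box), growing as the free edge swings up; stops at 1.5. It does not stay open by itself, the hinge has next to no friction
- marker (a joint): angle of the red marker arm, rad, measured in the same way as the shield's: 0 level and pointing to the front, growing upward, set between 0.5 and 1.1. The shield is at the marked angle when shield equals marker. A stiff arm; leave it as set
- marker_tip (a point): red peg, 16 mm in diameter and 24 mm long (along y), at the end of the red marker arm (160 x 5 x 9 mm) that turns about the hinge line just outside the box's left (+y) side, on a white quadrant. The point is 155 mm from the hinge line and 147 mm left of the box's centre plane. Axes turn with the arm: x from tip to hinge line, y along it
- model: plaster dental model, 50 x 60 x 28 mm, loose on the floor of the dust box (black-lined floor, 6 mm thick), under the shield; leave alone. Origin: centre of its underside
- jar: jar with white lid, 52 mm in diameter, 60 mm high, on the bench to the right of the box; leave alone. Origin: centre of its underside
- handpiece: dark grinding handpiece on a grey rest, 145 x 30 x 30 mm, lying on the bench to the left of the box; leave alone. Origin: centre of its underside

How it is judged:
On the way:
1. the shield is lifted clear of the box by its blue grip (value of joint shield above 0.25 rad and (contact force between the fingers and shield_c1 above 0.5 N or contact force between the fingers and shield_c2 above 0.5 N)), for 0.1 s.
At the end, for the whole second after the job is handed in: The shield stands within 0.08 rad (4.6 degrees) of the red marker arm, at rest (under 0.1 rad/s), the fingers still on the blue grip and nothing else propping it; the marker (8 mm) and the model, jar and handpiece (20 mm) are where they were (angle between the x axis of shield_hinge and the x axis of marker_tip, either way round below 0.08 rad and velocity of joint shield between -0.1 and 0.1 rad/s and (contact force between the fingers and shield_c1 above 0.5 N or contact force between the fingers and shield_c2 above 0.5 N) and contact force between shield and model below 0.1 N and contact force between shield and jar below 0.1 N and contact force between shield and handpiece below 0.1 N and distance of each of model, jar, handpiece from where it was at the start of the episode below 0.02 m and distance of marker_tip from where it was at the start of the episode below 0.008 m); the arm keeps its last pose, push and grip.
It fails at once if the shield or its grip is squeezed or pushed with more than 120 N in all (both fingers together) (contact force between shield and anything else above 120 N).
It fails at once if the shield is dropped (closes faster than 2.5 rad/s) (velocity of joint shield below -2.5 rad/s).
It fails at once if the marker is moved (distance of marker_tip from where it was at the start of the episode above 0.008 m).
It fails at once if the model, jar or handpiece is moved by over 20 mm (distance of any of model, jar, handpiece from where it was at the start of the episode above 0.02 m).
It also fails if it takes over 35 s, if anything falls off the work surface, if the arm or the gripper's body presses on something with over 40 N, if the wrist force passes 120 N, or if a joint passes its speed limit or range.

## Working session

There is one attempt and no reset: what is moved stays moved. The work goes in short steps, Python scripts to look and compute and a tool call to move; the robot and the scene stay as the last step left them, time stands still between calls to the robot, and variables do not carry over. Pictures are saved under pics/ and viewed, at most 10 in all, crops included, and the job is handed in when it is done.

Besides the shell and the picture viewer there is one more tool, called after "Call:" as a command line: name --argument value ..., lists and objects as JSON in quotes. apply_moves: Moves the arm, as the interface text tells. Its arguments: {"type":"object","properties":{"series":{"type":"array","items":{"type":"object","properties":{"wx":{"type":"number"},"wy":{"type":"number"},"wz":{"type":"number"},"x":{"type":"number"},"y":{"type":"number"},"z":{"type":"number"},"hand":{"type":"number"}}}},"squeeze":{"type":"number"}},"required":["series"]}

```bash
mkdir -p pics; python3 - <<'E'
from cell import manip, optics
import cv2
s=manip.sense(); print(s)
for n in("scene","top"):
    cv2.imwrite(f"pics/{n}0.png",optics.snapshot(n)[:,:,::-1]); c=optics.calibration(n); print(n,c)
E
```

```text
{'time': 0.0, 'joints': array([-1.29598681e+00,  3.14185054e-01, -4.80918882e-02,  1.21017279e+00,
       -6.10279284e-06,  1.57080460e+00]), 'qvel': array([2.80734433e-04, 1.36534928e-04, 1.05997894e-05, 5.76680890e-04,
       2.29728584e-04, 7.28442390e-05]), 'joint_torque': array([ 1.25880720e-05, -5.39587677e+01,  3.39753091e+01,  1.93019130e-02,
        4.21548393e-04, -3.26608735e-06]), 'tool_pos': array([ 0.16266105, -0.57693635,  0.23045349]), 'tcp_rot': array([-3.13993925e+00,  6.11646234e-06,  2.74801250e-01]), 'force': array([-0.78176869, -0.78451735,  0.0098953 ]), 'wrist_torque': array([-0.0451747 , -0.01256955, -0.00671517]), 'grip_force': 0.0, 'grip_width': 1.0036779941552032}
scene {'K': array([[471.14381368,   0.        , 324.06211949],
       [  0.        , 471.14381368, 241.73343153],
       [  0.        ,   0.        ,   1.        ]]), 'pose': array([[ 0.2638002 ,  0.74946976, -0.60721045,  1.26870774],
       [ 0.96453799, -0.19927567,  0.1730771 , -0.11016417],
       [ 0.00871378, -0.63133532, -0.77546102,  0.93538659],
       [ 0.        ,  0.        ,  0.        ,  1.        ]])}
top {'K': array([[461.61112939,   0.        , 322.89992317],
       [  0.        , 461.61112939, 243.97345265],
       [  0.        ,   0.        ,   1.        ]]), 'pose': array([[-0.00461231, -0.99510305,  0.09873525,  0.54284915],
       [-0.99956086,  0.00747798,  0.0286734 ,  0.04274483],
       [-0.02927133, -0.09855964, -0.99470055,  1.00183352],
       [ 0.        ,  0.        ,  0.        ,  1.        ]])}
```

View pics/scene0.png

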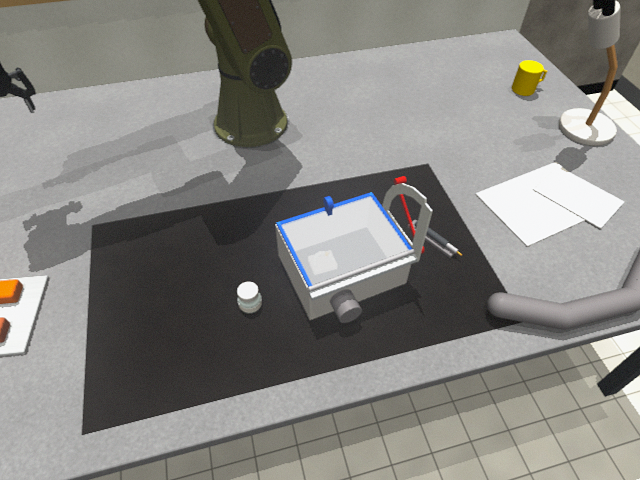

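View pics/top0.png

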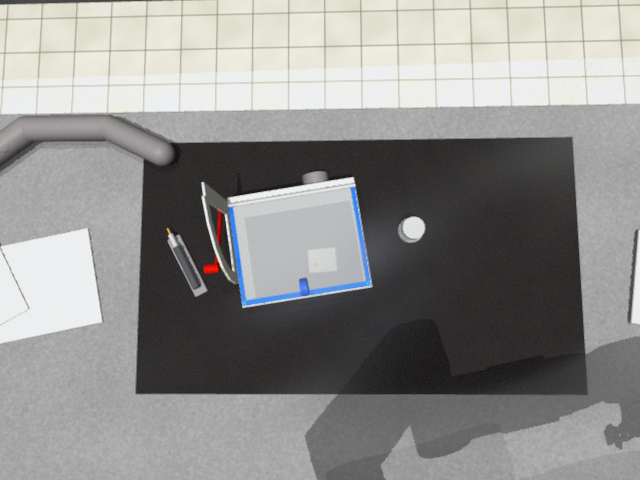

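The scene view shows the grip near (329,205), the box, and the marker peg near (401,181). The top view shows the shield's front corners near (243,306) and (371,287), the grip near (304,287) and the peg near (211,269). I'll zoom in before measuring.

```bash
python3 - <<'E'
import cv2,numpy as np
a=cv2.imread("pics/scene0.png")[165:325,265:465]; b=cv2.imread("pics/top0.png")[165:325,190:390]
cv2.imwrite("pics/crop0.png",np.vstack([cv2.resize(i[:150],(800,600),interpolation=cv2.INTER_CUBIC) for i in (a,)]))
cv2.imwrite("pics/crop1.png",cv2.resize(b[:150],(800,600),interpolation=cv2.INTER_CUBIC))
E
```

```text
(no output)
```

View pics/crop0.png

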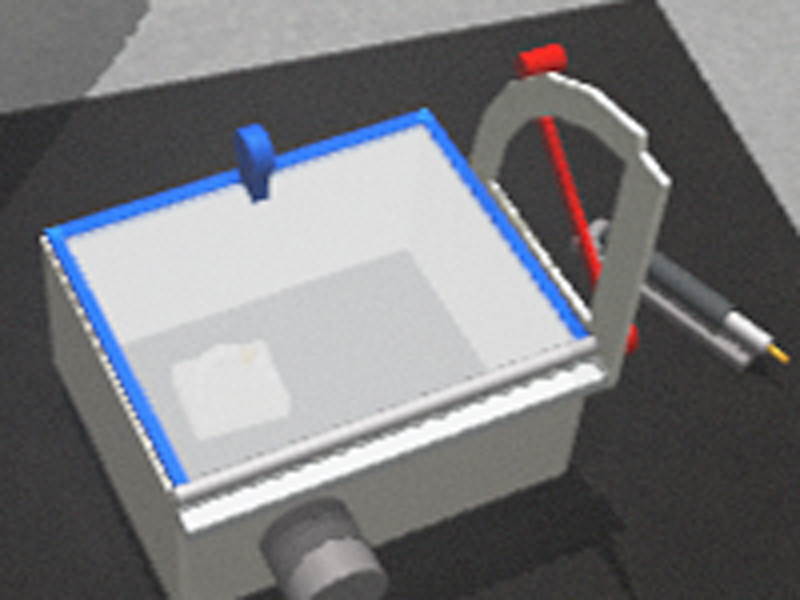

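View pics/crop1.png

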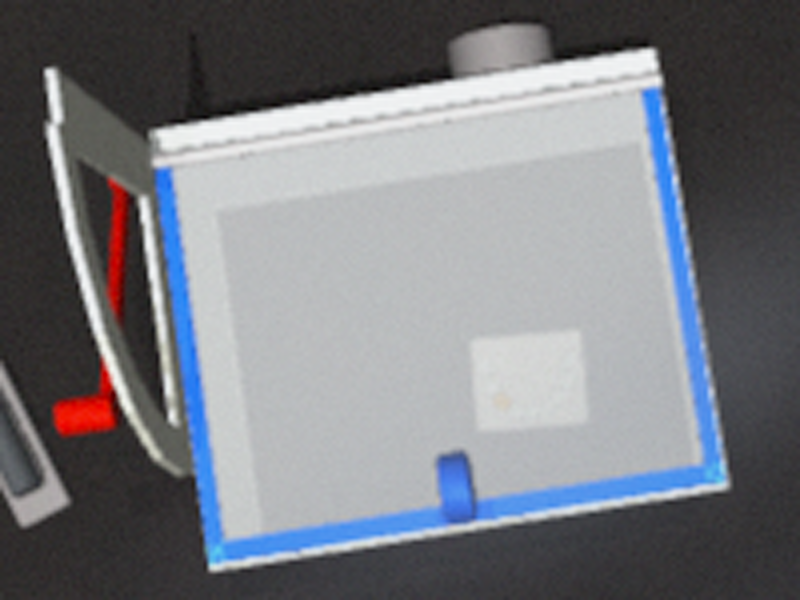

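```bash
cat > h.py <<'E'
import numpy as np
from cell import optics
from scipy.optimize import least_squares
def Rz(a): return np.array([[np.cos(a),-np.sin(a),0],[np.sin(a),np.cos(a),0],[0,0,1]])
def pt(p,r,out,y,a):  # point on shield/marker at radius r, out of plane, lateral y, angle a
    l=[.098-r*np.cos(a)-out*np.sin(a)*-1*-1*-1 if 0 else .098-r*np.cos(a)+out*np.sin(a), y, .125+r*np.sin(a)+out*np.cos(a)]
    return Rz(p[2])@np.array(l)+[p[0],p[1],0]
def proj(n,P):
    c=optics.calibration(n); q=c["pose"][:3,:3].T@(P-c["pose"][:3,3]); q=c["K"]@q; return q[:2]/q[2]
E
python3 - <<'E'
from h import *
o={"scene":np.array([265,165]),"top":np.array([190,165])}
# n, pixel in crop, r,out,y,use marker
obs=[("scene",(45,233),.195,.0025,-.123,0),("scene",(430,108),.195,.0025,.123,0),
("top",(212,563),.195,.0025,.123,0),("top",(723,484),.195,.0025,-.123,0),
("scene",(255,147),.178,.032,0,0),("top",(456,485),.178,.032,0,0),
("scene",(543,60),.155,0,.147,1),("top",(84,415),.155,0,.147,1)]
def f(p): return np.concatenate([proj(n,pt(p,r,w,y,p[3]*m))-((np.array(u)+.5)/4-.5+o[n]) for n,u,r,w,y,m in obs])
s=least_squares(f,[.56,.09,.1,.8],loss="soft_l1"); print(s.x); print(f(s.x).reshape(-1,2).round(1))
print(pt(s.x,.178,.032,0,0),pt(s.x,.178,.032,0,s.x[3]),pt(s.x,.155,0,.147,s.x[3]))
E
```

```text
[0.62848037 0.11565173 0.15434908 0.65105944]
[[ 0.1 -0.9]
 [-0.9 -0.2]
 [-1.1  0.3]
 [-0.1 -0.7]
 [-0.2  0.9]
 [-0.4  0.4]
 [-0.7  0.1]
 [ 0.2 -0.5]]
[0.54943143 0.10335277 0.157     ] [0.60457225 0.11193195 0.2583274 ] [0.5808882  0.25701562 0.21893457]
```

Call:
apply_moves --series '[{"wz":0.12,"z":-30,"hand":60},{"x":28.6,"y":-36},{"x":28.6,"y":-36},{"x":28.6,"y":-36},{"x":28.6,"y":-36},{"x":28.6,"y":-36},{"x":28.6,"y":-36},{"x":28.6,"y":-36},{"x":28.6,"y":-36},{"x":28.6,"y":-36}]' --squeeze 25

```text
$.series[0]: bad value
```

Call:
apply_moves --series '[{"x":28.6,"y":-36},{"x":28.6,"y":-36},{"x":28.6,"y":-36},{"x":28.6,"y":-36},{"x":28.6,"y":-36},{"x":28.6,"y":-36},{"x":28.6,"y":-36},{},{}]'

```text
$.series[0]: bad value
```

```bash
cat >> h.py <<'E'
from scipy.spatial.transform import Rotation as Ro
def delta(T,s,yaw=.1543):
    R=Ro.from_euler("xyz",s["tcp_rot"]); print("tcp",s["tool_pos"],s["tcp_rot"],s["force"],s["grip_width"],s["grip_force"],s["time"])
    print("mm",(R.inv().apply(T-s["tool_pos"])*1e3).round(1),"rot",(R.inv()*Ro.from_euler("xyz",[np.pi,0,yaw])).as_rotvec().round(4))
E
python3 - <<'E'
from h import *; from cell import manip; import cv2
delta(np.array([.5494,.1034,.138]),manip.sense())
cv2.imwrite("pics/s1.png",np.hstack([cv2.resize(optics.snapshot(n)[160:340,a:a+180,::-1],(400,400),interpolation=cv2.INTER_CUBIC) for n,a in(("scene",250),("top",220))]))
E
```

```text
tcp [ 0.16269113 -0.57698845  0.23053771] [-3.14007801e+00 -2.68234601e-05  2.74776686e-01] [ 0.48638991 -0.03313992  0.33247372] 0.9971148146698089 0.0 0.1
mm [ 556.8 -549.8   93.4] rot [-1.500e-03  1.000e-04  1.205e-01]
```

View pics/s1.png

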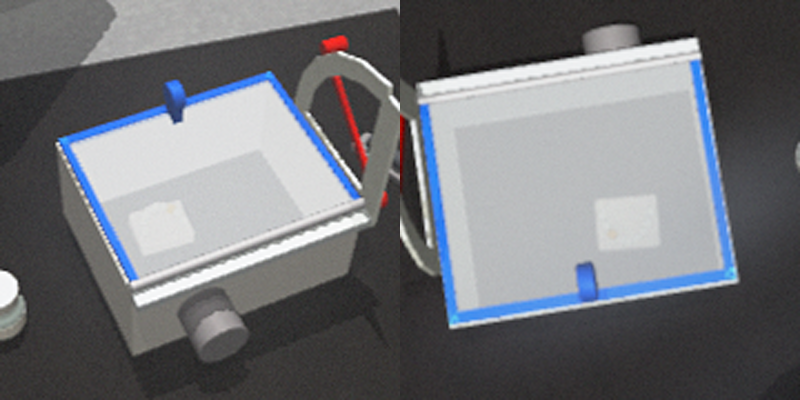

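Both calls were refused, so the arm hasn't moved and the picture matches the start: grip at (175,100) in the left half. The rows probably need every key, so I'll write them out in full.

Call:
apply_moves --series '[{"wx":0,"wy":0,"wz":0.12,"x":0,"y":0,"z":-30,"hand":60},{"wx":0,"wy":0,"wz":0,"x":28.6,"y":-36,"z":0,"hand":60},{"wx":0,"wy":0,"wz":0,"x":28.6,"y":-36,"z":0,"hand":60},{"wx":0,"wy":0,"wz":0,"x":28.6,"y":-36,"z":0,"hand":60},{"wx":0,"wy":0,"wz":0,"x":28.6,"y":-36,"z":0,"hand":60},{"wx":0,"wy":0,"wz":0,"x":28.6,"y":-36,"z":0,"hand":60},{"wx":0,"wy":0,"wz":0,"x":28.6,"y":-36,"z":0,"hand":60},{"wx":0,"wy":0,"wz":0,"x":28.6,"y":-36,"z":0,"hand":60},{"wx":0,"wy":0,"wz":0,"x":28.6,"y":-36,"z":0,"hand":60},{"wx":0,"wy":0,"wz":0,"x":28.6,"y":-36,"z":0,"hand":60}]' --squeeze 25

```text
time: 1.2
tool_pos: [0.3677, -0.2159, 0.2614]
tcp_rot: [3.141, -0.0, 0.154]
force: [1.2, -1.2, -0.2]
grip_width: 0.699
grip_force: 0.0
```

Call:
apply_moves --series '[{"wx":0,"wy":0,"wz":0,"x":28.6,"y":-36,"z":0,"hand":60},{"wx":0,"wy":0,"wz":0,"x":28.6,"y":-36,"z":0,"hand":60},{"wx":0,"wy":0,"wz":0,"x":28.6,"y":-36,"z":0,"hand":60},{"wx":0,"wy":0,"wz":0,"x":28.6,"y":-36,"z":0,"hand":60},{"wx":0,"wy":0,"wz":0,"x":28.6,"y":-36,"z":0,"hand":60},{"wx":0,"wy":0,"wz":0,"x":28.6,"y":-36,"z":0,"hand":60},{"wx":0,"wy":0,"wz":0,"x":28.6,"y":-36,"z":0,"hand":60},{"wx":0,"wy":0,"wz":0,"x":14,"y":-18,"z":0,"hand":60},{"wx":0,"wy":0,"wz":0,"x":0,"y":0,"z":0,"hand":60},{"wx":0,"wy":0,"wz":0,"x":0,"y":0,"z":0,"hand":60}]'

```text
time: 2.2
tool_pos: [0.5368, 0.0822, 0.2608]
tcp_rot: [3.141, 0.001, 0.156]
force: [-0.1, -0.1, -0.0]
grip_width: 0.702
grip_force: 0.0
```

```bash
python3 - <<'E'
from h import *; from cell import manip; import cv2
delta(np.array([.5494,.1034,.138]),manip.sense())
cv2.imwrite("pics/s2.png",np.hstack([cv2.resize(optics.snapshot(n)[120:300,a:a+180,::-1],(400,400),interpolation=cv2.INTER_CUBIC) for n,a in(("scene",250),("top",220))]))
E
```

```text
tcp [0.53677412 0.08224064 0.26082388] [3.14117806e+00 1.28631660e-03 1.55605503e-01] [-0.09563065 -0.13709292 -0.03551924] 0.7022662225821351 0.0 2.2
mm [ 15.9 -19.  122.8] rot [0.0004 0.0013 0.0013]
```

View pics/s2.png

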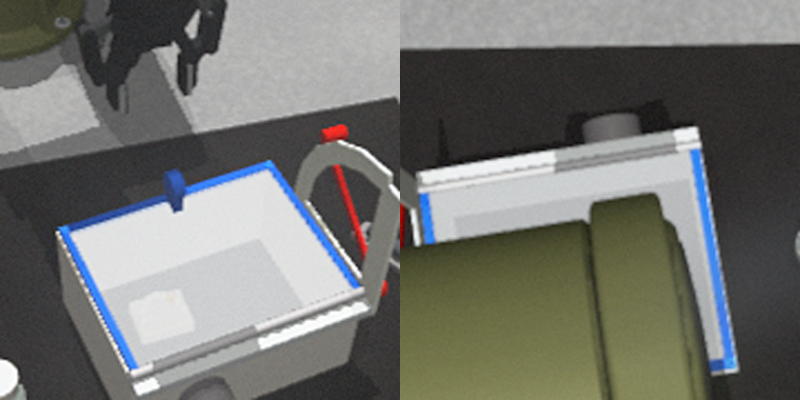

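The gripper is open above the grip, with its fingertips near (118,105) and (188,90) and the grip at (175,190). It sits about 20 mm to the right of the grip, as measured. I'll move sideways, descend and stop before closing.

Call:
apply_moves --series '[{"wx":0,"wy":0,"wz":0,"x":16,"y":-19,"z":0,"hand":60},{"wx":0,"wy":0,"wz":0,"x":0,"y":0,"z":30,"hand":60},{"wx":0,"wy":0,"wz":0,"x":0,"y":0,"z":30,"hand":60},{"wx":0,"wy":0,"wz":0,"x":0,"y":0,"z":30,"hand":60},{"wx":0,"wy":0,"wz":0,"x":0,"y":0,"z":20,"hand":60},{"wx":0,"wy":0,"wz":0,"x":0,"y":0,"z":12,"hand":60},{"wx":0,"wy":0,"wz":0,"x":0,"y":0,"z":0,"hand":60},{"wx":0,"wy":0,"wz":0,"x":0,"y":0,"z":0,"hand":40}]'

```text
time: 3.1
tool_pos: [0.5517, 0.0955, 0.1402]
tcp_rot: [-3.134, -0.001, 0.167]
force: [0.0, -0.4, -1.0]
grip_width: 0.55
grip_force: 0.0
```

```bash
python3 - <<'E'
from h import *; from cell import manip; import cv2
delta(np.array([.5494,.1034,.138]),manip.sense())
cv2.imwrite("pics/s3.png",cv2.resize(optics.snapshot("scene")[140:260,270:430,::-1],(800,600),interpolation=cv2.INTER_CUBIC))
E
```

```text
tcp [0.55169433 0.09549374 0.14023942] [-3.13424453e+00 -9.32440677e-04  1.67129031e-01] [ 0.00259932 -0.36338516 -0.99356526] 0.5495156448154037 0.0 3.1
mm [-0.9 -8.2  2.3] rot [-0.0074 -0.0009  0.0128]
```

View pics/s3.png

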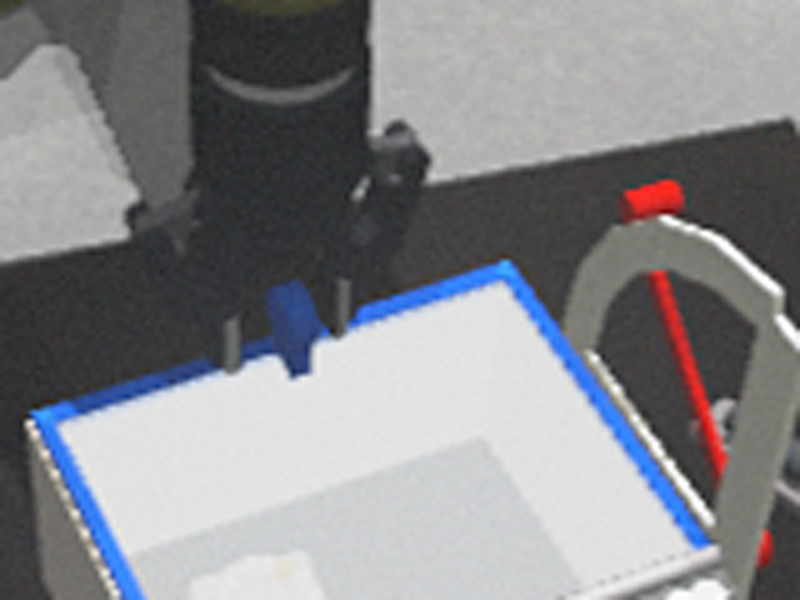

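The fingers straddle the grip, at (230,345) and (343,310) with the grip at (293,320). The tool is about 8 mm too far right, so I'll correct that and close.

Call:
apply_moves --series '[{"wx":-0.007,"wy":0,"wz":0.013,"x":-1,"y":-8,"z":1,"hand":40},{"wx":0,"wy":0,"wz":0,"x":0,"y":0,"z":0,"hand":40},{"wx":0,"wy":0,"wz":0,"x":0,"y":0,"z":0,"hand":40}]'

```text
time: 3.45
tool_pos: [0.5507, 0.0958, 0.139]
tcp_rot: [-3.134, -0.001, 0.168]
force: [0.0, -0.1, -0.4]
grip_width: 0.469
grip_force: 0.0
```

```bash
python3 - <<'E'
from h import *; from cell import manip
delta(np.array([.5494,.1034,.138]),manip.sense())
E
```

```text
tcp [0.55066788 0.09581988 0.13896714] [-3.13410665e+00 -8.44270812e-04  1.67929292e-01] [ 0.0031952  -0.0666837  -0.38310835] 0.46913990631695435 0.0 3.45
mm [ 0.  -7.7  1. ] rot [-0.0075 -0.0008  0.0136]
```

```bash
python3 - <<'E'
from cell import manip
s=manip.sense()
for k in("joints","qvel","joint_torque","force","wrist_torque"):print(k,s[k].round(4))
E
```

```text
joints [ 0.1678  0.2904 -0.2954  0.9842  0.0075  3.1415]
qvel [ 0.0004  0.0021 -0.0012 -0.0023  0.0001  0.0003]
joint_torque [-4.71000e-02 -5.02762e+01  3.17151e+01 -6.00000e-04  2.90000e-02
 -1.00000e-04]
force [ 0.0032 -0.0667 -0.3831]
wrist_torque [ 0.0044 -0.0095 -0.0007]
```

Call:
apply_moves --series '[{"wx":0,"wy":0,"wz":0,"x":0,"y":-4,"z":0,"hand":40},{"wx":0,"wy":0,"wz":0,"x":0,"y":-4,"z":0,"hand":40},{"wx":0,"wy":0,"wz":0,"x":0,"y":0,"z":0,"hand":40}]'

```text
time: 3.75
tool_pos: [0.5496, 0.1003, 0.1384]
tcp_rot: [-3.131, 0.0, 0.174]
force: [-0.2, 0.9, -0.9]
grip_width: 0.473
grip_force: 0.0
```

```bash
python3 - <<'E'
from h import *; from cell import manip
s=manip.sense();delta(np.array([.5494,.1034,.138]),s)
for k in("joints","qvel","joint_torque","force","wrist_torque"):print(k,s[k].round(4))
E
```

```text
tcp [0.54956129 0.10030414 0.13844489] [-3.13063801e+00  1.63933136e-04  1.74073547e-01] [-0.23812591  0.88732476 -0.86567755] 0.47341422804628713 0.0 3.75
mm [ 0.4 -3.1  0.5] rot [-0.011   0.0003  0.0198]
joints [ 0.174   0.2911 -0.2958  0.9841  0.011   3.1416]
qvel [-0.0015 -0.0001 -0.0023  0.001  -0.0041  0.0002]
joint_torque [ 4.70000e-02 -5.02813e+01  3.16977e+01  4.50000e-03  7.31000e-02
 -1.00000e-04]
force [-0.2381  0.8873 -0.8657]
wrist_torque [-0.0161 -0.0472  0.066 ]
```

Joint 6 is at its limit (3.14), which blocks yaw below about j1. A yaw of about 0.185 is reachable and only 1.7° off the box axis, which is fine for pinching.

Call:
apply_moves --series '[{"wx":-0.011,"wy":0,"wz":-0.014,"x":0,"y":-3,"z":0,"hand":40},{"wx":0,"wy":0,"wz":0,"x":0,"y":0,"z":0,"hand":40},{"wx":0,"wy":0,"wz":0,"x":0,"y":0,"z":0,"hand":40}]'

```text
time: 4.05
tool_pos: [0.549, 0.1032, 0.1384]
tcp_rot: [3.141, 0.0, 0.188]
force: [0.0, 1.1, 0.0]
grip_width: 0.469
grip_force: 0.0
```

```bash
python3 - <<'E'
from h import *; from cell import manip
s=manip.sense();delta(np.array([.5494,.1034,.138]),s,.187);print(s["joints"])
E
```

```text
tcp [0.54903047 0.10320178 0.13842671] [3.14127867e+00 1.36212226e-04 1.88156330e-01] [0.02310156 1.09292223 0.0051648 ] 0.46875597405073255 0.0 4.05
mm [ 0.4 -0.1  0.4] rot [0.0003 0.0001 0.0012]
[ 1.85989026e-01  2.91060086e-01 -2.95765280e-01  9.84106492e-01
 -3.14275838e-04  3.13942535e+00]
```

The tool is in place, so I'll close gently with 25 N.

Call:
apply_moves --series '[{"wx":0,"wy":0,"wz":0,"x":0,"y":0,"z":0,"hand":25},{"wx":0,"wy":0,"wz":0,"x":0,"y":0,"z":0,"hand":20},{"wx":0,"wy":0,"wz":0,"x":0,"y":0,"z":0,"hand":14},{"wx":0,"wy":0,"wz":0,"x":0,"y":0,"z":0,"hand":8},{"wx":0,"wy":0,"wz":0,"x":0,"y":0,"z":0,"hand":5},{"wx":0,"wy":0,"wz":0,"x":0,"y":0,"z":0,"hand":5},{"wx":0,"wy":0,"wz":0,"x":0,"y":0,"z":0,"hand":5}]' --squeeze 25

```text
time: 4.75
tool_pos: [0.5491, 0.1025, 0.1385]
tcp_rot: [3.141, 0.0, 0.187]
force: [-0.7, -2.9, 0.8]
grip_width: 0.162
grip_force: 25.1
```

```bash
cat >> h.py <<'E'
P0=np.array([.62848,.11565,.15435]); MA=.651
def rows(s,a0,a1,n):
    # TCP steps following the grip arc, tool orientation fixed, in tool axes (mm)
    R=Ro.from_euler("xyz",s["tcp_rot"]); A=np.linspace(a0,a1,n+1)
    Q=[pt(P0,.178,.032,0,a) for a in A]
    print((R.inv().apply(np.diff(Q,axis=0))*1e3).round(1).tolist())
def ang(s,off):  # shield angle from tcp; off = tcp - grip at closed
    g=s["tool_pos"]-off; l=Rz(-P0[2])@(g-[P0[0],P0[1],0]); return np.arctan2(l[2]-.125,.098-l[0])-np.arctan2(.032,.178)
E
python3 - <<'E'
from h import *; from cell import manip
s=manip.sense();delta(np.array([.5494,.1034,.138]),s,.187)
rows(s,0,.33,10);rows(s,.33,MA,10)
E
```

```text
tcp [0.54914604 0.10250983 0.13851012] [3.14065774e+00 8.46262852e-05 1.87092763e-01] [-0.7480727  -2.90438315  0.80080235] 0.1624962676557212 25.082124173641205 4.75
mm [ 0.4 -0.8  0.5] rot [0.0009 0.0001 0.0001]
[[1.2, 0.0, -5.9], [1.3, 0.0, -5.8], [1.5, 0.1, -5.8], [1.7, 0.1, -5.7], [1.9, 0.1, -5.7], [2.1, 0.1, -5.6], [2.3, 0.1, -5.5], [2.5, 0.1, -5.4], [2.6, 0.1, -5.4], [2.8, 0.1, -5.3]]
[[2.9, 0.1, -5.0], [3.1, 0.1, -4.9], [3.2, 0.1, -4.8], [3.4, 0.1, -4.7], [3.5, 0.1, -4.6], [3.7, 0.1, -4.5], [3.8, 0.1, -4.4], [3.9, 0.1, -4.3], [4.1, 0.1, -4.1], [4.2, 0.1, -4.0]]
```

The opening is 13.8 mm at 25 N, so it's holding the disc. Now the first half of the arc.

Call:
apply_moves --series '[{"wx":0,"wy":0,"wz":0,"x":1.2,"y":0,"z":-5.9,"hand":5},{"wx":0,"wy":0,"wz":0,"x":1.3,"y":0,"z":-5.8,"hand":5},{"wx":0,"wy":0,"wz":0,"x":1.5,"y":0.1,"z":-5.8,"hand":5},{"wx":0,"wy":0,"wz":0,"x":1.7,"y":0.1,"z":-5.7,"hand":5},{"wx":0,"wy":0,"wz":0,"x":1.9,"y":0.1,"z":-5.7,"hand":5},{"wx":0,"wy":0,"wz":0,"x":2.1,"y":0.1,"z":-5.6,"hand":5},{"wx":0,"wy":0,"wz":0,"x":2.3,"y":0.1,"z":-5.5,"hand":5},{"wx":0,"wy":0,"wz":0,"x":2.5,"y":0.1,"z":-5.4,"hand":5},{"wx":0,"wy":0,"wz":0,"x":2.6,"y":0.1,"z":-5.4,"hand":5},{"wx":0,"wy":0,"wz":0,"x":2.8,"y":0.1,"z":-5.3,"hand":5}]'

```text
time: 5.75
tool_pos: [0.5687, 0.1056, 0.1948]
tcp_rot: [3.141, 0.001, 0.187]
force: [2.5, -4.4, -5.2]
grip_width: 0.161
grip_force: 24.4
```

Call:
apply_moves --series '[{"wx":0,"wy":0,"wz":0,"x":2.9,"y":0.1,"z":-5.0,"hand":5},{"wx":0,"wy":0,"wz":0,"x":3.1,"y":0.1,"z":-4.9,"hand":5},{"wx":0,"wy":0,"wz":0,"x":3.2,"y":0.1,"z":-4.8,"hand":5},{"wx":0,"wy":0,"wz":0,"x":3.4,"y":0.1,"z":-4.7,"hand":5},{"wx":0,"wy":0,"wz":0,"x":3.5,"y":0.1,"z":-4.6,"hand":5},{"wx":0,"wy":0,"wz":0,"x":3.7,"y":0.1,"z":-4.5,"hand":5},{"wx":0,"wy":0,"wz":0,"x":3.8,"y":0.1,"z":-4.4,"hand":5},{"wx":0,"wy":0,"wz":0,"x":3.9,"y":0.1,"z":-4.3,"hand":5},{"wx":0,"wy":0,"wz":0,"x":4.1,"y":0.1,"z":-4.1,"hand":5},{"wx":0,"wy":0,"wz":0,"x":4.2,"y":0.1,"z":-4.0,"hand":5}]'

```text
time: 6.75
tool_pos: [0.6035, 0.111, 0.2399]
tcp_rot: [3.141, 0.002, 0.187]
force: [-1.3, -5.2, -5.0]
grip_width: 0.166
grip_force: 24.4
```

Call:
apply_moves --series '[{"wx":0,"wy":0,"wz":0,"x":0,"y":0,"z":0,"hand":5},{"wx":0,"wy":0,"wz":0,"x":0,"y":0,"z":0,"hand":5},{"wx":0,"wy":0,"wz":0,"x":0,"y":0,"z":0,"hand":5}]'

```text
time: 7.05
tool_pos: [0.6039, 0.111, 0.2401]
tcp_rot: [3.14, 0.001, 0.187]
force: [0.2, -6.0, -3.4]
grip_width: 0.165
grip_force: 24.9
```

```bash
python3 - <<'E'
from h import *; from cell import manip; import cv2
s=manip.sense(); print(ang(s,np.array([.54915,.10251,.1385])-pt(P0,.178,.032,0,0)))
im=np.ascontiguousarray(optics.snapshot("scene")[:,:,::-1]); cv2.imwrite("pics/s4full.png",im)
for k in(.195,):
  for y in(-.123,.123): print(proj("scene",pt(P0,k,.0025,y,MA)))
cv2.imwrite("pics/s4.png",cv2.resize(im[130:280,255:455],(800,600),interpolation=cv2.INTER_CUBIC))
E
```

```text
0.6503553405360347
[278.98715403 197.60484944]
[384.77302816 165.18951991]
```

View pics/s4.png

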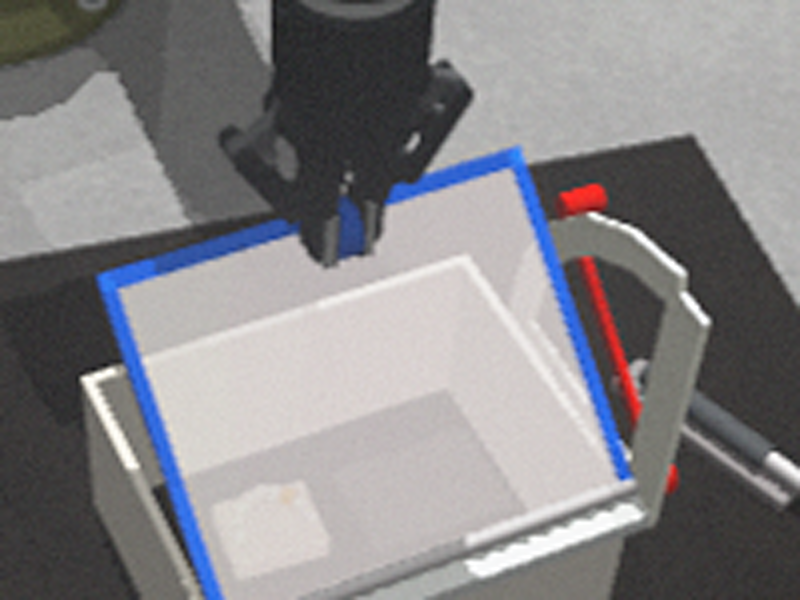

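The shield's free corners appear at crop (98,275) and (520,150), against (96,270) and (519,141) predicted for the marked angle. That is within about 2 px, or roughly 0.02 rad. It's parallel to the red arm and held steady at 25 N, so I'll hand it in.

```bash
python3 -c "
from cell import finish_job; print(finish_job())"
```

```text
the job is handed in; nothing more can be done
None
```

I swung the shield up to about 0.65 rad, which matches my estimate of the marker angle to within about 0.02–0.03 rad (limit 0.08), and handed the job in with the grip still held steady at 25 N per finger; the hand-in call gave no verdict.

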